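# Tip a heel tray over the sill into its bench bay

### The job

Put the tray of shoe heels away in its bay on the bench: lift only its leading end (the end with the round bar) and rest it on the bay's raised steel sill, then push the tray on over the sill until it drops flat behind it and is pressed up against the rubber buffer at the back. Do not carry the whole tray; press on the buffer gently but definitely, with about 10 N, for half a second, then let go and back away. Leave the polish tin, the glue jar and the hammer on the bench where they are.

Things in the scene. Friction and masses are not known exactly. Their poses are not given: they have to be found in the camera images.
- bay: Open-fronted bay fixed to the bench. Origin: bench level, centre line, foot of the sill's entry face. +x level into the bay (the way the tray goes), y across, z up. Wooden side rails 32 mm high, 152 mm apart (y -76 to +76 mm), x 0 to 250 mm; before the sill two 55 mm wings of the same height flare out from their ends to x -48 mm. Its floor is the bench (z 0).
- bay_sill (a point): Middle of the top of the steel sill across the bay's entry: 18 mm above the bench, 14 mm wide (bay x 0 to 14 mm), edges rounded 3 mm. Bay floor behind it is at bench height.
- stop: Fixed brackets of the bay's adjustable back stop. Origin: centre line, bench level, 203 mm along the bay's x; axes as the bay's. They carry an upright plywood board (116 mm high, 12 mm thick) with a black rubber buffer bar on it, 100 mm wide, 8 to 26 mm above the bench, standing 12 mm out towards the sill. The board is stiffly clamped 0 to 12 mm farther in: this is NOT measured.
- stop_near (a point): Fixed point: the nearest place the rubber buffer's face can be, 191 mm along the bay's x. By the unmeasured setting the face really lies 0 to 12 mm farther in (191 to 203 mm): find it by touch. The buffer yields 4 N per mm, 6 mm at most; over 20 N on it is too much.
- tray: Open wooden tray holding rubber heel blanks and a small tin, all fixed in it: 170 mm long (x), 140 mm wide (y), walls 45 mm high and 8 mm thick, 0.6 to 1 kg, dragging on the bench with 2 to 4 N. Origin: centre of its underside; +x points to its leading end. At the leading end two cheeks (26 mm long, up to 85 mm high) carry a round wooden bar across. Contents stay below 37 mm.
- tray_bar (a point): Middle of the tray's round bar: 14 mm thick, running along the tray's y, 116 mm free between the cheeks, 75 mm above the tray's underside and 65 mm ahead of its centre (20 mm behind its leading face). Pinched from above, the tray can pivot on it while it is tipped.
- tray_nose (a point): Middle of the bottom edge of the tray's leading end.
- tray_tail (a point): Middle of the bottom edge of the tray's trailing end; the flat trailing wall to push on stands 45 mm high above it. Pushed hard there, the wall can hang by friction on the pusher as the tray wants to tip or drop at the sill, and jam; easing off for a moment lets it go.
- tin: Bystander: round dark polish tin, 72 mm across, 26 mm high, standing on the bench; origin centre of its underside.
- glue: Bystander: amber glass jar, 60 mm across, 110 mm high; origin centre of its underside.
- hammer: Bystander: hammer about 240 mm long lying on the bench, handle towards its own -x.
Things that resemble listed ones, but are neither listed nor needed, are in the scene too. Leave any purple look-alike of the tray alone.

How it is judged:
On the way, in this order (a step that is already met when the one before it is completed fails the run):
1. the tray's leading bottom edge is up on or over the sill, at least 10 mm in past its outer face, while its trailing edge is still on the bench (x of tray_nose in the frame of bay above 0.01 m and height (world z) of tray_nose above 0.0155 m and height (world z) of tray_tail below 0.01 m), for 0.2 s.
2. the tray lies flat behind the sill and is pressed against the buffer with more than 4 N for 0.3 s (x of tray_tail in the frame of bay above 0.0135 m and height (world z) of each of tray_tail, tray_nose below 0.006 m and contact force between tray and stop above 4 N), for 0.3 s.
At the end, for the whole second after the job is handed in: The tray lies flat (within 0.04 rad) on the bench between the rails, wholly behind the sill (both bottom edges less than 6 mm above the bench, trailing edge past the sill's inner face, leading edge at least 184 mm from the bay's origin), in line with the bay within 0.1 rad, and at rest (x of tray_tail in the frame of bay above 0.0135 m and height (world z) of each of tray_tail, tray_nose below 0.006 m and angle between tray's own z axis and vertical below 0.04 rad and angle between the x axis of tray and the x axis of bay, either way round below 0.1 rad and x of tray_nose in the frame of bay above 0.184 m and linear speed of tray below 0.01 m/s); the robot touches nothing.
It fails at once if the buffer is pressed with more than 20 N (contact force between tray and stop above 20 N).
It fails at once if the tray is carried: its trailing edge rises more than 45 mm above the bench (height (world z) of tray_tail above 0.045 m).
It fails at once if the tray is tipped by more than 0.4 rad (angle between tray's own z axis and vertical above 0.4 rad).
It fails at once if the robot pushes on the stop itself with more than 5 N (contact force between the arm and stop above 5 N).
It fails at once if the polish tin, jar or hammer is moved more than 20 mm (distance of any of tin, glue, hammer from where it was at the start of the episode above 0.02 m).
It also fails if it takes over 70 s, if anything falls off the work surface, if the arm or the gripper's body presses on something with over 40 N, if the wrist force passes 120 N, or if a joint passes its speed limit or range.

### The arm

A 7-joint arm with a two-finger parallel gripper is mounted at the origin on the work surface. World frame = base frame: x ahead of the robot, y to its left, z up, the work surface at z = 0. Lengths are in m, angles in rad, forces in N, time in s.
With the tool pointing down it reaches from about 0.4 to 0.85 m from the base axis. Payload 4.5 kg.
Tool frame: the origin (TCP) lies midway between the tips of the shut fingers; the grasp point (between the pads) lies 19 mm behind it; z points along the fingers, y is the direction in which the jaws open and shut (so a half turn about z gives the same grasp; the last joint's range is limited). The gripper opens to 88 mm and grips with 3 to 60 N. Pads are 18 mm wide; open, the fingers measure 123 mm over their backs; the gripper's body (75 mm by 187 mm) begins 45 mm behind the grasp point.
Start: joints at [-1.195, 0.689, -0.195, 1.565, 0.157, 0.902, -0.215], TCP at [0.209, 0.589, 0.239] pointing down, gripper open.
Joint ranges: [-3.01, 3.01], [-0.46, 2.08], [-1.47, 1.51], [0.13, 2.56], [-1, 4.14], [0.04, 2.09], [-2.66, 2.66]. Speed limits (rad/s): [2.57, 2.57, 3.14, 3.14, 3.14, 3.14, 3.14].

### API

Orientations are given as a unit quaternion [x, y, z, w].
In Python, from plant import r gives the robot as it stands. The module is installed in compiled form; this text tells all that it offers.
- The arm moves only by the shell command python3 -m jog 'ROWS' [FORCE]. ROWS is JSON, a list of rows, each an object with "translation": the shift along the tool's x, y, z in units of 40 mm (1.0 is 40 mm), a list of three; "twist": the turn about the tool's z in units of 6 degrees (1.0 is 6 degrees); "claw": the opening in per cent of the stroke, from 0 (shut) to 100 (fully open). A call has 1 to 20 rows; each row shifts and turns the commanded pose from where the row before left it, along the tool's axes as they then stand; what a row does not reach is not made up. A row lasts 1/12 s, in which the tool goes at most 41.7 mm and 7.16 degrees, less where a joint would pass 70% of its speed; a pose out of reach is approached as far as the arm can. A call is refused whole if a number of a shift passes 1 or a number of a turn 1, either way. A call with a gripper value outside its range is refused whole. The fingers move at their own pace and stop on an object; FORCE is the grip in N (left out, the last holds). Time passes only in rows, so rows that do not move let the fingers close. It gives the time, the measured TCP pose, the force and the opening at its end, in the units of the state.
- r.get_state(): the state, without advancing time (a new reading comes with each control period).
- r.snapshot(name): name is "scene" or "side" or "wrist"; returns a dict with "img" (384x512x3 uint8, red, green, blue), "fx", "fy", "cx", "cy" (pixels), "dist_coeffs" ([k1, k2, p1, p2, k3] as OpenCV has them; the pictures are not rectified), "origin" and "rotation" of the camera in the world; the wrist camera has in their place "T_tool_cam" (4x4, takes a point from camera to tool coordinates, whose origin is the TCP and whose axes are the flange's). Camera axes: x right, y up, looking along -z (the intrinsics and any distortion apply to the point x, -y, -z); pixel columns grow to the right and rows downward; lengths in m; the calibration is good to about 2 mm. A picture is of the moment at which its call begins: read the wrist's pose just before it. There is no depth.
- r.finish_job(): hands the job in, once; it reports no verdict.
Trained networks look in the newest picture that a camera, given by its name, has taken for a name from the list of things; names that differ only in an ending like _2 or _b are one class to them, and where a whole thing is asked for, a point or a joint stands for the part that bears it (a point fixed in the world has none). Each returns a list of dicts, best first, with "confidence" (0 to 1); they miss things now and then, are a little off and sometimes report something else, mostly with a low value. They report only what shows in the picture. A call takes as long as a camera call. They do not tell look-alikes from the thing itself.
- r.spot_in(label, camera): "rect" ([left, top, right, bottom] in pixels, round what is visible of it).
- r.spot_point(label, camera): "location" ([row, column] in pixels: a listed point, or the origin of a listed thing).
The state is a dict: "clock": time; "q": joint angles; "qd": joint speeds; "joint_torque": joint torques, N m; "tool_pos": TCP position; "eef_rot": TCP orientation; "contact_force": force on the tool from outside, world axes, zero at the start; "moment": the same for the moment, N m; "opening": opening from 0.0 (shut) to 1.0 (fully open).
Only numpy, scipy, OpenCV 4.12 (cv2) and the standard library are available. Lean on these libraries where they do the work, as an engineer would, in place of code of your own. Each camera call takes 0.05 s, during which the arm holds its last target. There are 200 camera calls.

## Working session

There is one attempt and no reset: what is moved stays moved. The work goes in short steps, Python scripts to look and compute and a shell command to move; the robot and the scene stay as the last step left them, time stands still between calls to the robot, and variables do not carry over. Pictures are saved under pics/ and viewed, about 8 in all and at most 12, crops included, and the job is handed in when it is done.

```bash
mkdir -p pics && cat > h.py <<'E'
import numpy as np, cv2
from scipy.spatial.transform import Rotation as R
from plant import r
def cam(name):
    s=r.get_state(); d=r.snapshot(name)
    if name=="wrist":
        T=np.array(d["T_tool_cam"]); Rt=R.from_quat(s["eef_rot"]).as_matrix()
        d["rotation"]=Rt@T[:3,:3]; d["origin"]=Rt@T[:3,3]+np.array(s["tool_pos"])
    return d
def ray(d,row,col):
    K=np.array([[d["fx"],0,d["cx"]],[0,d["fy"],d["cy"]],[0,0,1]])
    p=cv2.undistortPoints(np.array([[[col,row]]],float),K,np.array(d["dist_coeffs"],float))[0,0]
    return np.array(d["origin"]),np.array(d["rotation"])@np.array([p[0],-p[1],-1.0])
def onz(d,row,col,z):
    o,v=ray(d,row,col); return o+v*(z-o[2])/v[2]
def proj(d,P):
    K=np.array([[d["fx"],0,d["cx"]],[0,d["fy"],d["cy"]],[0,0,1]])
    p=(np.array(P)-np.array(d["origin"]))@np.array(d["rotation"])
    p=p*np.array([1,-1,-1])
    return cv2.projectPoints(p.reshape(-1,1,3),np.zeros(3),np.zeros(3),K,np.array(d["dist_coeffs"],float))[0][:,0]
Z=dict(bay=0,bay_sill=.018,stop=0,stop_near=.017,tray=0,tray_bar=.075,tray_nose=0,tray_tail=0,tin=0,glue=0,hammer=0)
def save(d,n): cv2.imwrite("pics/"+n,d["img"][:,:,::-1])
E
cat > a.py <<'E'
from h import *
ims={}
for c in ["scene","side"]:
    d=cam(c); ims[c]=d["img"]
    for l,z in Z.items():
        for k in r.spot_point(l,c)[:3]:
            if k["confidence"]>.25: print(c,l,round(k["confidence"],2),np.round(k["location"]),onz(d,*k["location"],z).round(3)[:2])
both=np.vstack([ims["scene"],ims["side"]]); 
for c in ims: cv2.imwrite(f"pics/{c}0.png",ims[c][:,:,::-1])
s=r.get_state();print(s["tool_pos"],s["eef_rot"],s["contact_force"],s["clock"])
print(R.from_quat(s["eef_rot"]).as_matrix().round(3))
E
python3 a.py
```

```text
Traceback (most recent call last):
  File "a.py", line 7, in <module>
    if k["confidence"]>.25: print(c,l,round(k["confidence"],2),np.round(k["location"]),onz(d,*k["location"],z).round(3)[:2])
                                                                                       ~~~^^^^^^^^^^^^^^^^^^^^
  File "h.py", line 15, in onz
    o,v=ray(d,row,col); return o+v*(z-o[2])/v[2]
        ~~~^^^^^^^^^^^
  File "h.py", line 13, in ray
    return np.array(d["origin"]),np.array(d["rotation"])@np.array([p[0],-p[1],-1.0])
                                 ~~~~~~~~~~~~~~~~~~~~~~~^~~~~~~~~~~~~~~~~~~~~~~~~~~~
ValueError: matmul: Input operand 1 has a mismatch in its core dimension 0, with gufunc signature (n?,k),(k,m?)->(n?,m?) (size 3 is different from 4)
```

```bash
sed -i 's/^    return d$/    else: d["rotation"]=R.from_quat(d["rotation"]).as_matrix()\n    return d/' h.py && python3 a.py
```

```text
scene bay 0.81 [215. 255.] [ 0.537 -0.043]
scene bay_sill 0.95 [212. 252.] [ 0.546 -0.051]
scene bay_sill 0.55 [258. 280.] [0.597 0.154]
scene stop 0.74 [256. 281.] [0.584 0.142]
scene stop_near 0.75 [258. 281.] [0.594 0.155]
scene tray 0.77 [152. 273.] [ 0.285 -0.216]
scene tray 0.67 [186. 233.] [ 0.511 -0.198]
scene tray 0.65 [117. 230.] [ 0.287 -0.483]
scene tray_bar 0.84 [184. 241.] [ 0.517 -0.138]
scene tray_bar 0.73 [131. 262.] [ 0.286 -0.276]
scene tray_bar 0.72 [257. 282.] [0.613 0.175]
scene tray_nose 0.65 [196. 243.] [ 0.514 -0.137]
scene tray_nose 0.62 [127. 218.] [ 0.36  -0.472]
scene tray_tail 0.95 [172. 218.] [ 0.509 -0.289]
scene tray_tail 0.9 [155. 298.] [ 0.22  -0.136]
scene tray_tail 0.58 [106. 240.] [ 0.213 -0.501]
scene tin 0.68 [233. 177.] [ 0.793 -0.173]
scene glue 0.96 [284. 223.] [0.798 0.089]
scene hammer 0.92 [245. 389.] [0.278 0.367]
side bay 0.78 [203. 263.] [ 0.545 -0.037]
side bay 0.57 [221. 259.] [ 0.515 -0.124]
side stop 0.84 [173. 264.] [0.584 0.144]
side stop_near 0.62 [170. 266.] [0.589 0.139]
side tray 0.84 [251. 186.] [ 0.27  -0.221]
side tray 0.73 [323. 198.] [ 0.293 -0.476]
side tray 0.68 [239. 267.] [ 0.524 -0.212]
side tray_bar 0.78 [247. 197.] [ 0.307 -0.282]
side tray_bar 0.76 [206. 262.] [ 0.521 -0.137]
side tray_bar 0.57 [298. 219.] [ 0.353 -0.464]
side tray_nose 0.92 [220. 260.] [ 0.517 -0.124]
side tray_nose 0.62 [314. 227.] [ 0.37  -0.462]
side tray_nose 0.61 [267. 200.] [ 0.309 -0.294]
side tray_tail 0.96 [337. 160.] [ 0.198 -0.499]
side tray_tail 0.94 [230. 174.] [ 0.233 -0.125]
side tray_tail 0.76 [262. 271.] [ 0.519 -0.308]
side tin 0.68 [225. 339.] [ 0.774 -0.188]
side glue 0.74 [177. 320.] [0.794 0.083]
side hammer 0.88 [147. 184.] [0.275 0.397]
[0.20947963 0.58889606 0.23875171] [1.70057170e-01 9.85434196e-01 6.44084594e-05 3.79805435e-07] [-0.05551467  0.51518848  0.13116308] 1.3
[[-0.942  0.335  0.   ]
 [ 0.335  0.942  0.   ]
 [ 0.     0.    -1.   ]]
```

View pics/scene0.png

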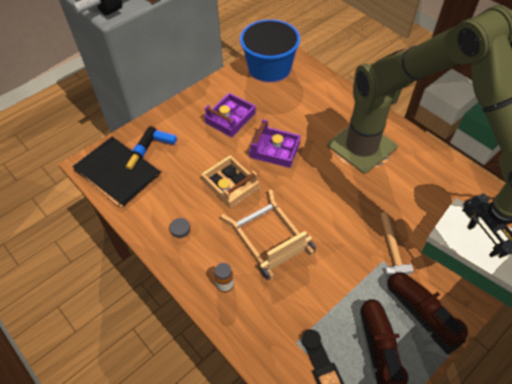

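View pics/side0.png

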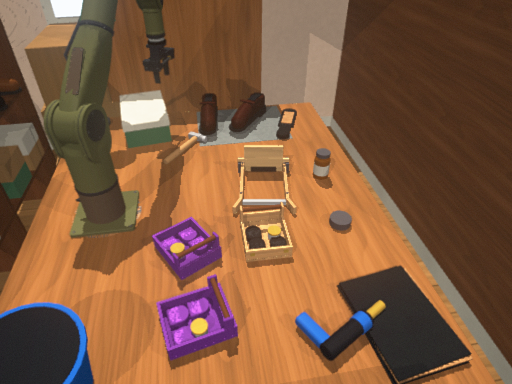

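```bash
python3 -m jog '[{"translation":[-0.9,-0.3,-0.1],"twist":0,"claw":100},{"translation":[-0.9,-0.3,-0.1],"twist":0,"claw":100},{"translation":[-0.9,-0.3,-0.1],"twist":0,"claw":100},{"translation":[-0.9,-0.3,-0.1],"twist":0,"claw":100},{"translation":[-0.9,-0.3,-0.1],"twist":0,"claw":100},{"translation":[-0.9,-0.3,-0.1],"twist":0,"claw":100},{"translation":[-0.6,-0.75,-0.1],"twist":0,"claw":100},{"translation":[-0.6,-0.75,-0.1],"twist":0,"claw":100},{"translation":[-0.6,-0.75,-0.1],"twist":0,"claw":100},{"translation":[-0.6,-0.75,-0.1],"twist":0,"claw":100},{"translation":[-0.6,-0.75,0],"twist":0,"claw":100},{"translation":[-0.6,-0.75,0],"twist":0,"claw":100},{"translation":[-0.6,-0.75,0],"twist":0,"claw":100},{"translation":[-0.6,-0.75,0],"twist":0,"claw":100},{"translation":[-0.5,-0.85,0],"twist":-0.2,"claw":100},{"translation":[-0.4,-0.9,0],"twist":-0.2,"claw":100},{"translation":[-0.4,-0.9,0],"twist":-0.2,"claw":100},{"translation":[-0.4,-0.9,0],"twist":-0.2,"claw":100},{"translation":[-0.4,-0.9,0],"twist":-0.2,"claw":100},{"translation":[0,0,0],"twist":0,"claw":100}]' 20
cat > b.py <<'E'
from h import *
import sys
d=cam("wrist"); save(d,sys.argv[1])
print(np.array(d["T_tool_cam"]).round(3).tolist(), d["origin"].round(3))
s=r.get_state();M=R.from_quat(s["eef_rot"]).as_matrix()
print(s["clock"],s["tool_pos"].round(4) if hasattr(s["tool_pos"],'round') else s["tool_pos"],np.degrees(np.arctan2(M[1,1],M[0,1])),s["contact_force"])
for l,z in Z.items():
    for k in r.spot_point(l,"wrist")[:2]:
        if k["confidence"]>.25: print(l,round(k["confidence"],2),np.round(k["location"]),onz(d,*k["location"],z).round(4)[:2])
E
python3 b.py w1.png
```

```text
clock: 2.97
tool_pos: [0.5174, -0.0476, 0.2785]
eef_rot: [0.125, 0.992, -0.003, 0.0]
contact_force: [-0.8, 0.0, 0.6]
opening: 0.997
[[-0.001, 0.948, 0.318, 0.084], [1.0, 0.001, -0.0, -0.001], [-0.001, 0.318, -0.948, -0.147], [0.0, 0.0, 0.0, 1.0]] [ 0.436 -0.027  0.425]
3.0167 [ 0.5172 -0.0426  0.2785] 75.84908705037688 [0.52590291 0.75245556 0.75198773]
bay 0.82 [175. 263.] [ 0.5495 -0.0486]
bay_sill 0.65 [174. 264.] [ 0.5441 -0.0455]
bay_sill 0.61 [164. 390.] [0.576  0.1454]
stop 0.87 [165. 392.] [0.585  0.1561]
stop_near 0.61 [166. 387.] [0.5783 0.1412]
tray 0.72 [20. 95.] [ 0.2752 -0.2209]
tray 0.64 [179. 160.] [ 0.5142 -0.2124]
tray_bar 0.93 [46. 25.] [ 0.3055 -0.2799]
tray_bar 0.85 [183. 189.] [ 0.5155 -0.1446]
tray_nose 0.97 [61. 54.] [ 0.3077 -0.3008]
tray_nose 0.81 [168. 210.] [ 0.5165 -0.1286]
tray_tail 0.93 [191. 113.] [ 0.5139 -0.2975]
tin 0.76 [304. 226.] [ 0.7823 -0.1803]
```

View pics/w1.png

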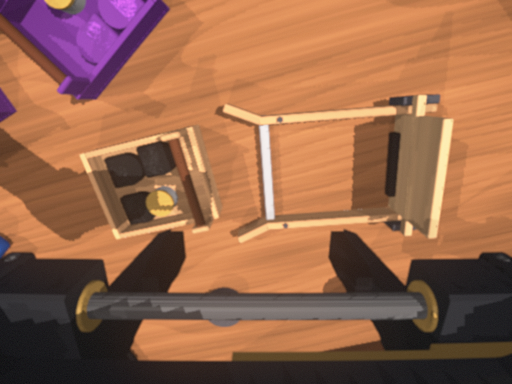

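```bash
cat > ov.py <<'E'
from h import *
import sys
def model(d,img,bay,tray,S):
    def T(p,P): 
        c,s=np.cos(np.radians(p[2])),np.sin(np.radians(p[2])); P=np.array(P,float)
        return np.c_[p[0]+c*P[:,0]-s*P[:,1],p[1]+s*P[:,0]+c*P[:,1],P[:,2]]
    def L(P,col): cv2.polylines(img,[np.round((proj(d,P)+.5)*S).astype(int)],False,col,1)
    for y in(-.076,.076): L(T(bay,[[0,y,.032],[.25,y,.032]]),(0,255,0))
    for x in(0,.014): L(T(bay,[[x,-.076,.018],[x,.076,.018]]),(0,255,255))
    L(T(bay,[[.191,-.05,.017],[.191,.05,.017]]),(255,0,255))
    if tray:
        for h in(0,.045):
            L(T(tray,[[-.085,-.07,h],[-.085,.07,h],[.085,.07,h],[.085,-.07,h],[-.085,-.07,h]]),(0,0,255) if h else (255,0,0))
        L(T(tray,[[.065,-.058,.075],[.065,.058,.075]]),(255,255,0))
if __name__=="__main__":
    d=cam("wrist"); S=2.5
    img=cv2.resize(d["img"][:,:,::-1],None,fx=S,fy=S,interpolation=cv2.INTER_CUBIC)
    bay=eval(sys.argv[1]);tray=eval(sys.argv[2]);model(d,img,bay,tray,S)
    x0,x1=eval(sys.argv[4]) if len(sys.argv)>4 else (180,1160); cv2.imwrite("pics/"+sys.argv[3],cv2.resize(img[200:640,x0:x1],None,fx=.8,fy=.8,interpolation=cv2.INTER_AREA))
E
python3 ov.py '(.544,-.047,79.5)' '(.514,-.2124,89.5)' o1.png
```

```text
(no output)
```

View pics/o1.png

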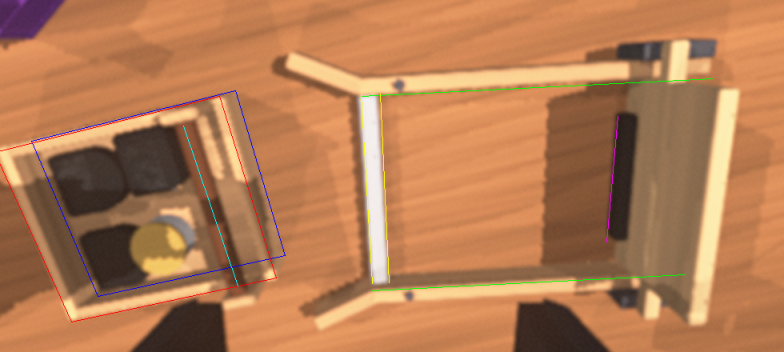

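```bash
python3 -m jog '[{"translation":[0,0,0],"twist":-0.76,"claw":100},{"translation":[0,0,0],"twist":-0.76,"claw":100},{"translation":[0,0,0],"twist":-0.76,"claw":100},{"translation":[0,-0.87,0],"twist":0,"claw":100},{"translation":[0,-0.87,0],"twist":0,"claw":100},{"translation":[0,-0.87,0],"twist":0,"claw":100},{"translation":[0,0,0.9],"twist":0,"claw":100},{"translation":[0,0,0.9],"twist":0,"claw":100},{"translation":[0,0,0.9],"twist":0,"claw":100},{"translation":[0,0,0],"twist":0,"claw":100},{"translation":[0,0,0],"twist":0,"claw":100}]' && python3 ov.py '(.544,-.047,79.5)' '(.514,-.2124,89.5)' o2.png '(0,1280)'; python3 b.py w2.png
```

```text
clock: 4.53
tool_pos: [0.5162, -0.1409, 0.1698]
eef_rot: [-0.001, 1.0, 0.0, -0.002]
contact_force: [-0.2, 0.3, 0.3]
opening: 1.004
[[-0.001, 0.948, 0.318, 0.084], [1.0, 0.001, 0.0, -0.001], [-0.0, 0.318, -0.948, -0.147], [0.0, 0.0, 0.0, 1.0]] [ 0.434 -0.142  0.318]
4.6333 [ 0.5185 -0.141   0.1724] 90.12275976255711 [ 0.00097438 -0.32538737  0.32779103]
bay 0.97 [196. 332.] [ 0.5471 -0.0475]
bay_sill 0.89 [202. 342.] [ 0.5481 -0.0411]
stop 0.75 [218. 484.] [0.5772 0.1548]
tray 0.97 [172. 200.] [ 0.5165 -0.2108]
tray 0.65 [189. 253.] [ 0.5375 -0.1463]
tray_bar 0.89 [194. 254.] [ 0.5181 -0.1449]
tray_bar 0.61 [221. 483.] [0.5463 0.085 ]
tray_nose 0.8 [170. 270.] [ 0.5141 -0.1265]
tray_tail 0.87 [173. 127.] [ 0.517  -0.3001]
tin 0.87 [340. 230.] [ 0.7807 -0.1832]
tin 0.31 [196. 335.] [ 0.5461 -0.0442]
glue 0.55 [337. 230.] [ 0.7745 -0.1831]
```

View pics/w2.png

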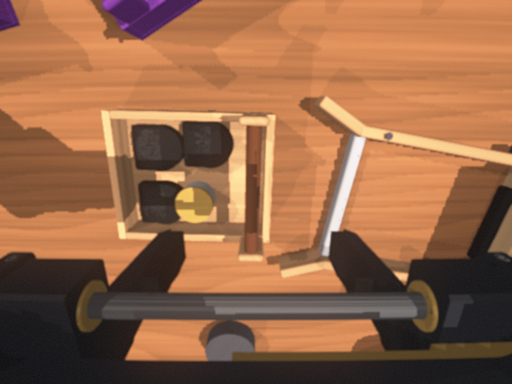

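```bash
python3 -m jog '[{"translation":[0,-0.1,0.7],"twist":0.1,"claw":100},{"translation":[0,0,0.7],"twist":0,"claw":100},{"translation":[0,0,0.7],"twist":0,"claw":100},{"translation":[0,0,0.6],"twist":0,"claw":100},{"translation":[0,0,0],"twist":0,"claw":100},{"translation":[0,0,0],"twist":0,"claw":40},{"translation":[0,0,0],"twist":0,"claw":20},{"translation":[0,0,0],"twist":0,"claw":0},{"translation":[0,0,0],"twist":0,"claw":0},{"translation":[0,0,0],"twist":0,"claw":0},{"translation":[0,0,0],"twist":0,"claw":0},{"translation":[0,0,0],"twist":0,"claw":0},{"translation":[0,0,0],"twist":0,"claw":0}]' 25
```

```text
clock: 6.27
tool_pos: [0.5173, -0.1452, 0.0629]
eef_rot: [0.004, 1.0, -0.0, 0.0]
contact_force: [-0.2, 0.1, -0.1]
opening: 0.418
```

View pics/o2.png

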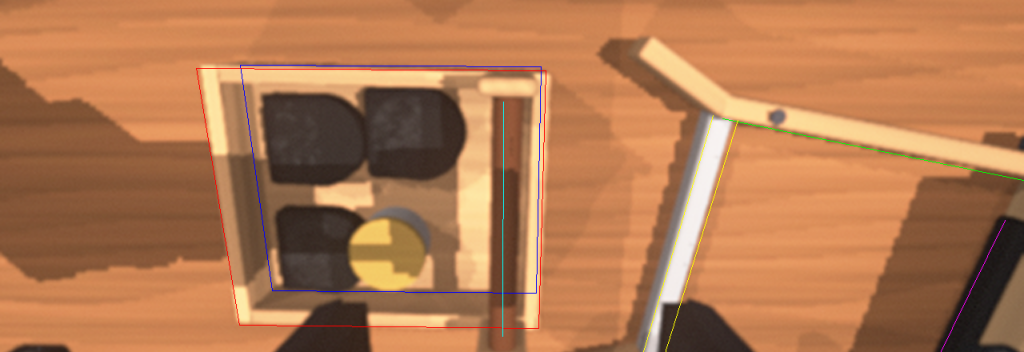

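```bash
python3 -m jog '[{"translation":[0,0,0],"twist":0,"claw":0},{"translation":[0,0,0],"twist":0,"claw":0},{"translation":[0,0,0],"twist":0,"claw":0},{"translation":[0,0,0],"twist":0,"claw":0},{"translation":[0,0,0],"twist":0,"claw":0},{"translation":[0,0,0],"twist":0,"claw":0}]' 25 && python3 -m jog '[{"translation":[0,0,-0.1],"twist":0,"claw":0},{"translation":[0,0,-0.1],"twist":0,"claw":0},{"translation":[0,0,-0.1],"twist":0,"claw":0},{"translation":[0,0,-0.1],"twist":0,"claw":0},{"translation":[0,0,-0.1],"twist":0,"claw":0},{"translation":[0,0,-0.1],"twist":0,"claw":0},{"translation":[0,0,0],"twist":0,"claw":0},{"translation":[0,0,0],"twist":0,"claw":0}]' && python3 ov.py '(.545,-.047,79.5)' '(.516,-.2,89.5)' o3.png '(0,1280)'; cp pics/o3.png pics/o3b.png
```

```text
clock: 6.77
tool_pos: [0.5171, -0.1453, 0.0626]
eef_rot: [0.005, 1.0, 0.0, -0.0]
contact_force: [-0.1, -0.2, -0.6]
opening: 0.149
clock: 7.43
tool_pos: [0.5175, -0.1448, 0.0871]
eef_rot: [0.004, 1.0, 0.0, 0.0]
contact_force: [0.3, 0.8, -4.9]
opening: 0.15
```

View pics/o3.png

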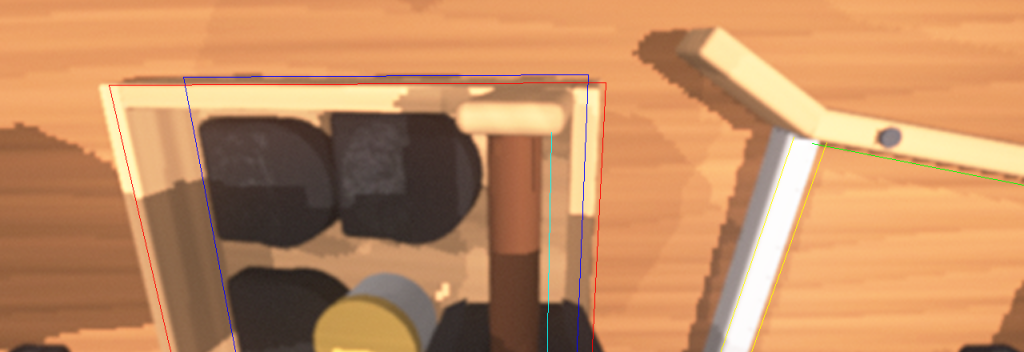

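```bash
python3 -m jog '[{"translation":[0,0,0],"twist":0.28,"claw":0},{"translation":[0,0,0],"twist":0.28,"claw":0},{"translation":[0,0,0],"twist":0.28,"claw":0},{"translation":[0,0,0],"twist":0.28,"claw":0},{"translation":[0,0,0],"twist":0.28,"claw":0},{"translation":[0,0,0],"twist":0.28,"claw":0},{"translation":[-0.12,0.1,0],"twist":0,"claw":0},{"translation":[-0.12,0.15,0],"twist":0,"claw":0},{"translation":[0,0.2,0],"twist":0,"claw":0},{"translation":[0,0.2,0],"twist":0,"claw":0},{"translation":[0,0.2,0],"twist":0,"claw":0},{"translation":[0,0.2,0],"twist":0,"claw":0},{"translation":[0,0,0],"twist":0,"claw":0}]' && cat > st.py <<'E'
from h import *
s=r.get_state();M=R.from_quat(s["eef_rot"]).as_matrix();p=np.array(s["tool_pos"])
a=np.radians(79.5);u=np.array([np.cos(a),np.sin(a)]);v=np.array([-u[1],u[0]]);q=p[:2]-[.545,-.048]
print(round(s["clock"],2),"bay xyz",(q@u).round(4),(q@v).round(4),p[2].round(4),"head",np.degrees(np.arctan2(M[1,1],M[0,1])).round(2),"F bay",np.round([np.dot(s["contact_force"][:2],u),np.dot(s["contact_force"][:2],v),s["contact_force"][2]],1),"open",round(s["opening"],3))
E
python3 st.py; python3 ov.py '(.545,-.048,79.5)' None o4.png '(0,1280)'
```

```text
clock: 8.57
tool_pos: [0.5349, -0.1022, 0.0868]
eef_rot: [0.09, 0.996, 0.001, 0.0]
contact_force: [0.5, 1.4, -4.3]
opening: 0.148
8.57 bay xyz -0.0551 0.0001 0.0868 head 79.63 F bay [ 1.4 -0.2 -4.3] open 0.148
```

View pics/o4.png

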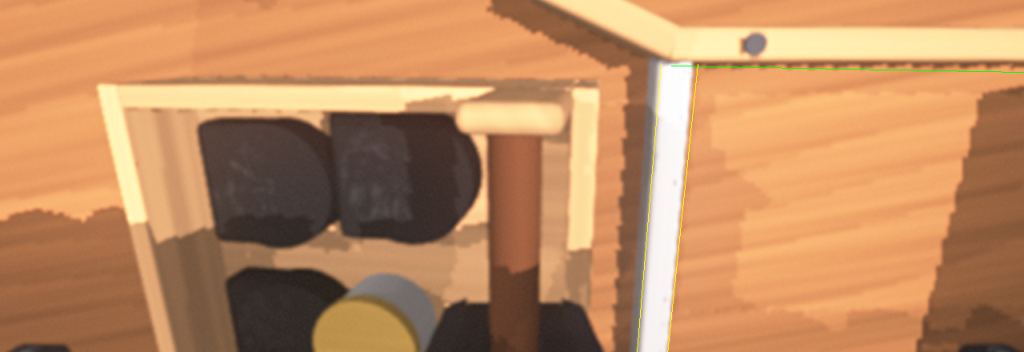

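```bash
cat > q.py <<'E'
from h import *
d=cam("wrist")
a=np.radians(79.5);u=np.array([np.cos(a),np.sin(a)]);v=np.array([-u[1],u[0]])
for n,c,rw,z in[("tray back",60,84,.048),("tray mid",200,85,.059),("tray front",292,87,.070),("rail",345,59,.032),("rail2",500,69,.032)]:
    q=onz(d,80+rw/2 if 1 else 0,c,z)[:2]-[.545,-.048]; print(n,(q@u).round(4),(q@v).round(4))
E
python3 q.py
```

```text
tray back -0.19 0.0708
tray mid -0.0931 0.0707
tray front -0.0368 0.071
rail 0.0057 0.0779
rail2 0.121 0.0755
```

```bash
python3 -m jog '[{"translation":[0,0.2,0],"twist":0,"claw":0},{"translation":[0,0.2,0],"twist":0,"claw":0},{"translation":[0,0.2,0],"twist":0,"claw":0},{"translation":[0,0.2,0],"twist":0,"claw":0},{"translation":[0,0.2,0],"twist":0,"claw":0},{"translation":[0,0.2,0],"twist":0,"claw":0},{"translation":[0,0.2,0],"twist":0,"claw":0},{"translation":[0,0.2,0],"twist":0,"claw":0},{"translation":[0,0.2,0],"twist":0,"claw":0},{"translation":[0,0.2,0],"twist":0,"claw":0},{"translation":[0,0,0],"twist":0,"claw":0},{"translation":[0,0,0],"twist":0,"claw":0},{"translation":[0,0,0],"twist":0,"claw":0}]' && python3 st.py
```

```text
clock: 9.75
tool_pos: [0.5492, -0.027, 0.0868]
eef_rot: [0.092, 0.996, 0.0, 0.0]
contact_force: [-0.1, 0.9, -5.3]
opening: 0.143
9.75 bay xyz 0.0214 -0.0003 0.0868 head 79.42 F bay [ 0.8  0.3 -5.3] open 0.143
```

```bash
python3 -m jog '[{"translation":[0,0.2,0],"twist":0,"claw":0},{"translation":[0,0.2,0],"twist":0,"claw":0},{"translation":[0,0.2,0],"twist":0,"claw":0},{"translation":[0,0.2,0],"twist":0,"claw":0},{"translation":[0,0.2,0],"twist":0,"claw":0},{"translation":[0,0.2,0],"twist":0,"claw":0},{"translation":[0,0,0],"twist":0,"claw":0}]' && python3 st.py && python3 -m jog '[{"translation":[0,0.2,0.01],"twist":0,"claw":0},{"translation":[0,0.2,0.01],"twist":0,"claw":0},{"translation":[0,0.2,0.01],"twist":0,"claw":0},{"translation":[0,0.2,0.02],"twist":0,"claw":0},{"translation":[0,0.2,0.02],"twist":0,"claw":0},{"translation":[0,0.2,0.03],"twist":0,"claw":0},{"translation":[0,0.2,0.03],"twist":0,"claw":0},{"translation":[0,0,0],"twist":0,"claw":0}]' && python3 st.py
```

```text
clock: 10.33
tool_pos: [0.5585, 0.0234, 0.087]
eef_rot: [0.091, 0.996, 0.001, 0.001]
contact_force: [-1.5, 1.3, 3.0]
opening: 0.155
10.33 bay xyz 0.0726 -0.0003 0.087 head 79.59 F bay [1.  1.7 3. ] open 0.155
clock: 11.0
tool_pos: [0.5685, 0.0788, 0.0813]
eef_rot: [0.091, 0.996, 0.002, 0.0]
contact_force: [0.0, 2.7, 1.0]
opening: 0.148
11.0 bay xyz 0.129 -0.0 0.0813 head 79.59 F bay [2.7 0.4 1. ] open 0.148
```

```bash
python3 -m jog '[{"translation":[0,0.1,0.06],"twist":0,"claw":0},{"translation":[0,0.1,0.06],"twist":0,"claw":0},{"translation":[0,0.1,0.06],"twist":0,"claw":0},{"translation":[0,0.1,0.06],"twist":0,"claw":0},{"translation":[0,0.1,0.06],"twist":0,"claw":0},{"translation":[0,0.1,0.06],"twist":0,"claw":0},{"translation":[0,0,0],"twist":0,"claw":0},{"translation":[0,0,0],"twist":0,"claw":0}]' && python3 st.py; python3 b.py w5.png; python3 ov.py '(.545,-.048,79.5)' None o5.png '(0,1280)'
```

```text
clock: 11.67
tool_pos: [0.5727, 0.0995, 0.067]
eef_rot: [0.092, 0.996, 0.0, 0.0]
contact_force: [-0.6, -0.4, -2.5]
opening: 0.15
11.67 bay xyz 0.1501 -0.0003 0.067 head 79.45 F bay [-0.5  0.5 -2.5] open 0.15
[[-0.001, 0.948, 0.318, 0.084], [1.0, 0.001, -0.0, -0.001], [-0.0, 0.318, -0.948, -0.147], [0.0, 0.0, 0.0, 1.0]] [0.49  0.114 0.214]
11.7167 [0.5727 0.0995 0.0671] 79.44009213610673 [ 0.20533456 -0.10044034 -2.18048299]
stop 0.95 [204. 322.] [0.582  0.1529]
tray 0.88 [208. 166.] [0.5613 0.0218]
tray_bar 0.69 [254. 257.] [0.5738 0.0981]
tray_tail 0.72 [218.  54.] [ 0.5521 -0.0774]
```

View pics/o5.png

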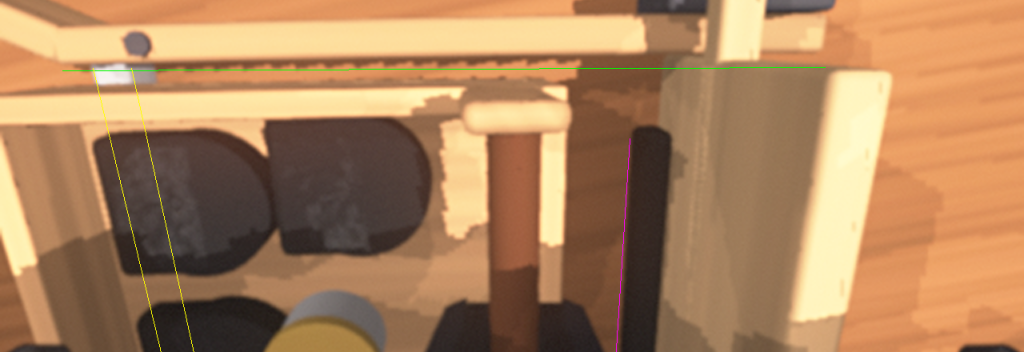

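```bash
python3 -m jog '[{"translation":[0,0.06,0.01],"twist":0,"claw":0},{"translation":[0,0.06,0.01],"twist":0,"claw":0},{"translation":[0,0.06,0.01],"twist":0,"claw":0},{"translation":[0,0.06,0.01],"twist":0,"claw":0},{"translation":[0,0.06,0.01],"twist":0,"claw":0},{"translation":[0,0.06,0.01],"twist":0,"claw":0},{"translation":[0,0.06,0.01],"twist":0,"claw":0},{"translation":[0,0.04,0],"twist":0,"claw":0},{"translation":[0,0,0],"twist":0,"claw":0},{"translation":[0,0,0],"twist":0,"claw":0},{"translation":[0,0,0],"twist":0,"claw":0}]' && python3 st.py
```

```text
clock: 13.23
tool_pos: [0.5756, 0.1123, 0.0663]
eef_rot: [0.094, 0.996, -0.003, -0.0]
contact_force: [-4.6, -7.9, 18.3]
opening: 0.15
13.23 bay xyz 0.1631 -0.0009 0.0663 head 79.24 F bay [-8.6  3.1 18.3] open 0.15
```

```bash
python3 -m jog '[{"translation":[0,0,-0.06],"twist":0,"claw":0},{"translation":[0,0,-0.03],"twist":0,"claw":0},{"translation":[0,0,0],"twist":0,"claw":0},{"translation":[0,0,0],"twist":0,"claw":0}]' && python3 st.py
```

```text
clock: 13.57
tool_pos: [0.5758, 0.1173, 0.0675]
eef_rot: [0.092, 0.996, 0.0, -0.0]
contact_force: [1.0, -1.3, -3.4]
opening: 0.152
13.57 bay xyz 0.1681 -0.0002 0.0675 head 79.44 F bay [-1.1 -1.3 -3.4] open 0.152
```

```bash
python3 -m jog '[{"translation":[0,0,0.05],"twist":0,"claw":0},{"translation":[0,0,0.04],"twist":0,"claw":0},{"translation":[0,0,0],"twist":0,"claw":0},{"translation":[0,0,0],"twist":0,"claw":0}]' && python3 st.py; python3 -m jog '[{"translation":[0,0,0],"twist":0,"claw":24},{"translation":[0,0,0],"twist":0,"claw":24},{"translation":[0,0,0],"twist":0,"claw":24},{"translation":[0,0,0],"twist":0,"claw":24},{"translation":[0,0,-0.2],"twist":0,"claw":24},{"translation":[0,0,-0.4],"twist":0,"claw":24},{"translation":[0,0,-0.6],"twist":0,"claw":24},{"translation":[0,0,-0.8],"twist":0,"claw":24},{"translation":[0,-0.5,-0.5],"twist":0,"claw":24},{"translation":[0,-0.9,0],"twist":0,"claw":24},{"translation":[0,-0.9,0],"twist":0,"claw":0},{"translation":[0,-0.9,0],"twist":0,"claw":0},{"translation":[0,0,0],"twist":0,"claw":0}]' && python3 st.py && python3 b.py w6.png;python3 ov.py '(.545,-.048,79.5)' '(.5606,.0357,79.5)' o6.png '(0,1280)'
```

```text
clock: 13.9
tool_pos: [0.5763, 0.1176, 0.0664]
eef_rot: [0.092, 0.996, 0.0, 0.001]
contact_force: [-3.7, -1.3, 17.7]
opening: 0.149
13.9 bay xyz 0.1686 -0.0005 0.0664 head 79.44 F bay [-1.9  3.4 17.7] open 0.149
clock: 14.98
tool_pos: [0.5503, -0.0193, 0.1646]
eef_rot: [0.098, 0.995, -0.004, -0.001]
contact_force: [-0.2, -1.0, -0.5]
opening: 0.039
14.98 bay xyz 0.0292 0.0 0.1646 head 78.75 F bay [-1.   0.  -0.5] open 0.039
[[-0.001, 0.948, 0.318, 0.084], [1.0, 0.001, -0.0, -0.001], [-0.0, 0.318, -0.948, -0.147], [0.0, 0.0, 0.0, 1.0]] [ 0.468 -0.003  0.312]
15.0333 [ 0.5514 -0.0147  0.1647] 78.94047377797376 [-0.30201746  0.94827246 -0.59708743]
bay 0.76 [180. 233.] [ 0.5498 -0.0506]
bay_sill 0.97 [176. 237.] [ 0.5422 -0.0424]
tray 0.77 [173. 317.] [0.5619 0.0489]
tray_bar 0.65 [196. 408.] [0.5775 0.1164]
tray_nose 0.88 [173. 385.] [0.5775 0.1282]
glue 0.61 [322. 366.] [0.7984 0.0904]
```

View pics/o6.png

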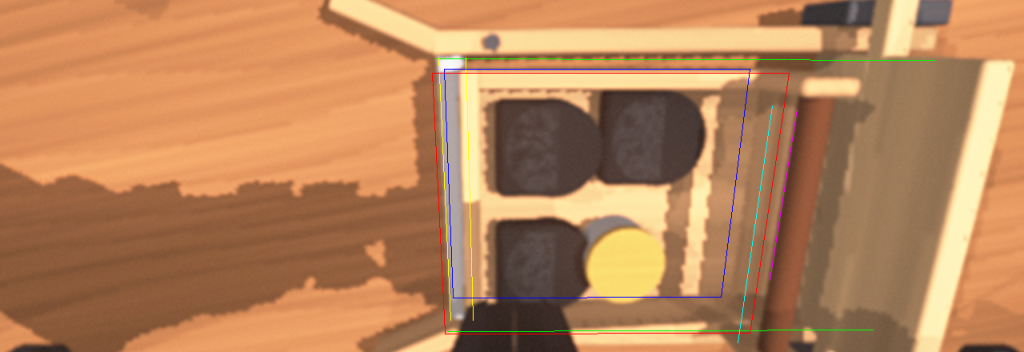

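```bash
python3 -m jog '[{"translation":[0,-0.8,0],"twist":0,"claw":0},{"translation":[0,-0.8,0],"twist":0,"claw":0},{"translation":[0,0,0.85],"twist":0,"claw":0},{"translation":[0,0,0.85],"twist":0,"claw":0},{"translation":[0,0,0.85],"twist":0,"claw":0},{"translation":[0,0,0.7],"twist":0,"claw":0},{"translation":[0,0,0.15],"twist":0,"claw":0},{"translation":[0,0,0],"twist":0,"claw":0},{"translation":[0,0,0],"twist":0,"claw":0}]' && python3 st.py
```

```text
clock: 16.38
tool_pos: [0.5412, -0.0718, 0.029]
eef_rot: [0.092, 0.996, 0.0, 0.0]
contact_force: [0.0, 0.0, -0.2]
opening: 0.007
16.38 bay xyz -0.0241 -0.0006 0.029 head 79.43 F bay [ 0.  -0.  -0.2] open 0.007
```

```bash
python3 -m jog '[{"translation":[0,0.08,0],"twist":0,"claw":0},{"translation":[0,0.08,0],"twist":0,"claw":0},{"translation":[0,0.08,0],"twist":0,"claw":0},{"translation":[0,0.08,0],"twist":0,"claw":0},{"translation":[0,0.05,0],"twist":0,"claw":0},{"translation":[0,0.05,0],"twist":0,"claw":0},{"translation":[0,0,0],"twist":0,"claw":0}]' && python3 st.py; python3 -m jog '[{"translation":[0,0.05,0],"twist":0,"claw":0},{"translation":[0,0.05,0],"twist":0,"claw":0},{"translation":[0,0,0],"twist":0,"claw":0}]' && python3 st.py
```

```text
clock: 16.97
tool_pos: [0.5439, -0.0546, 0.0285]
eef_rot: [0.092, 0.996, 0.0, 0.0]
contact_force: [0.6, 0.2, 0.6]
opening: 0.008
16.97 bay xyz -0.0067 -0.0001 0.0285 head 79.47 F bay [ 0.3 -0.5  0.6] open 0.008
clock: 17.22
tool_pos: [0.5446, -0.0509, 0.0283]
eef_rot: [0.092, 0.996, 0.0, 0.0]
contact_force: [0.2, -0.5, 0.8]
opening: 0.009
17.22 bay xyz -0.0029 -0.0001 0.0283 head 79.44 F bay [-0.5 -0.3  0.8] open 0.009
```

```bash
for i in 1; do python3 -m jog '[{"translation":[0,0.05,0],"twist":0,"claw":0},{"translation":[0,0.05,0],"twist":0,"claw":0},{"translation":[0,0,0],"twist":0,"claw":0}]' >/dev/null; python3 st.py; python3 -m jog '[{"translation":[0,0.05,0],"twist":0,"claw":0},{"translation":[0,0.05,0],"twist":0,"claw":0},{"translation":[0,0,0],"twist":0,"claw":0}]' >/dev/null; python3 st.py; python3 -m jog '[{"translation":[0,0.05,0],"twist":0,"claw":0},{"translation":[0,0,0],"twist":0,"claw":0}]'>/dev/null; python3 st.py; done
```

```text
17.47 bay xyz 0.0002 0.0001 0.0282 head 79.4 F bay [-1.8  0.5  0.2] open 0.006
17.72 bay xyz 0.0049 0.0 0.0282 head 79.43 F bay [-0.7  0.4 -0.5] open 0.007
17.88 bay xyz 0.0067 0.0 0.0282 head 79.43 F bay [-2.2 -0.8 -1.4] open 0.001
```

```bash
for i in 1; do python3 -m jog '[{"translation":[0,0.04,0],"twist":0,"claw":0},{"translation":[0,0,0],"twist":0,"claw":0}]' >/dev/null; python3 st.py; python3 -m jog '[{"translation":[0,0.04,0],"twist":0,"claw":0},{"translation":[0,0,0],"twist":0,"claw":0}]' >/dev/null; python3 st.py; python3 -m jog '[{"translation":[0,0.04,0],"twist":0,"claw":0},{"translation":[0,0,0],"twist":0,"claw":0}]'>/dev/null; python3 st.py; done
```

```text
18.05 bay xyz 0.0084 -0.0 0.0282 head 79.43 F bay [-2.6  0.2 -0.8] open 0.004
18.22 bay xyz 0.0095 -0.0002 0.0283 head 79.41 F bay [-2.6 -0.1 -1.9] open 0.002
18.38 bay xyz 0.0102 -0.0004 0.0283 head 79.36 F bay [-5.4 -0.9 -2.1] open 0.006
```

```bash
for i in 1; do python3 -m jog '[{"translation":[0,0.04,0],"twist":0,"claw":0},{"translation":[0,0,0],"twist":0,"claw":0}]' >/dev/null; python3 st.py; python3 -m jog '[{"translation":[0,0.04,0],"twist":0,"claw":0},{"translation":[0,0,0],"twist":0,"claw":0}]' >/dev/null; python3 st.py;  done
```

```text
18.55 bay xyz 0.0108 -0.0006 0.0284 head 79.31 F bay [-6.5 -1.1 -2.9] open 0.004
18.72 bay xyz 0.0114 -0.0009 0.0284 head 79.26 F bay [-8.5 -2.3 -1.4] open 0.006
```

```bash
for i in 1; do python3 -m jog '[{"translation":[0,0.04,0],"twist":0,"claw":0},{"translation":[0,0,0],"twist":0,"claw":0}]' >/dev/null; python3 st.py; python3 -m jog '[{"translation":[0,0.04,0],"twist":0,"claw":0},{"translation":[0,0,0],"twist":0,"claw":0}]' >/dev/null; python3 st.py; python3 -m jog '[{"translation":[0,0.02,0],"twist":0,"claw":0},{"translation":[0,0,0],"twist":0,"claw":0},{"translation":[0,0,0],"twist":0,"claw":0},{"translation":[0,0,0],"twist":0,"claw":0},{"translation":[0,0,0],"twist":0,"claw":0},{"translation":[0,0,0],"twist":0,"claw":0},{"translation":[0,0,0],"twist":0,"claw":0},{"translation":[0,0,0],"twist":0,"claw":0}]' >/dev/null; python3 st.py; python3 ov.py '(.545,-.048,79.5)' None o7.png '(0,1280)'; python3 -c "
from h import *
d=cam('side');i=d['img'][130:270,200:340,::-1];cv2.imwrite('pics/s7.png',cv2.resize(i,None,fx=4,fy=4,interpolation=cv2.INTER_CUBIC))"; done
```

```text
18.88 bay xyz 0.0119 -0.001 0.0284 head 79.21 F bay [-11.   -2.5  -1.6] open 0.003
19.05 bay xyz 0.0125 -0.0012 0.0285 head 79.15 F bay [-11.2  -2.3  -1.4] open 0.008
19.72 bay xyz 0.0125 -0.0012 0.0285 head 79.11 F bay [-14.1  -3.2  -1.3] open 0.01
```

View pics/s7.png

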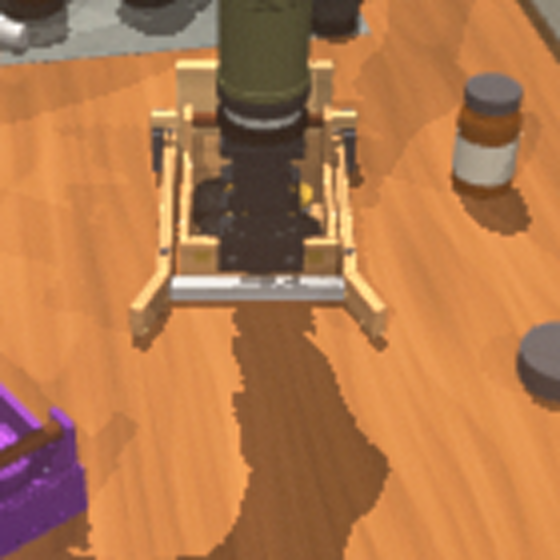

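```bash
python3 -m jog '[{"translation":[0,-0.15,0],"twist":0,"claw":0},{"translation":[0,-0.2,0],"twist":0,"claw":0},{"translation":[0,0,0],"twist":0,"claw":0},{"translation":[0,0,0],"twist":0,"claw":0}]' >/dev/null; python3 st.py;  python3 -m jog '[{"translation":[0,0.05,0],"twist":0,"claw":0},{"translation":[0,0.05,0],"twist":0,"claw":0},{"translation":[0,0.05,0],"twist":0,"claw":0},{"translation":[0,0.05,0],"twist":0,"claw":0},{"translation":[0,0.05,0],"twist":0,"claw":0},{"translation":[0,0.04,0],"twist":0,"claw":0},{"translation":[0,0.03,0],"twist":0,"claw":0},{"translation":[0,0,0],"twist":0,"claw":0}]' >/dev/null; python3 st.py; python3 -m jog '[{"translation":[0,0,0],"twist":0,"claw":0},{"translation":[0,0,0],"twist":0,"claw":0},{"translation":[0,0,0],"twist":0,"claw":0},{"translation":[0,0,0],"twist":0,"claw":0},{"translation":[0,0,0],"twist":0,"claw":0},{"translation":[0,0,0],"twist":0,"claw":0},{"translation":[0,0,0],"twist":0,"claw":0}]' >/dev/null; python3 st.py
```

```text
20.15 bay xyz 0.0056 -0.0002 0.0284 head 79.44 F bay [-0.2  0.5  0.3] open 0.001
20.82 bay xyz 0.0119 -0.0001 0.0285 head 79.18 F bay [-11.3  -1.2   2.2] open 0.011
21.4 bay xyz 0.0119 -0.0001 0.0284 head 79.17 F bay [-11.1  -1.2   2.2] open 0.002
```

Pressed a second time at about 11 N. Now I back off slowly and look.

```bash
python3 -m jog '[{"translation":[0,-0.1,0],"twist":0,"claw":0},{"translation":[0,-0.2,0],"twist":0,"claw":0},{"translation":[0,-0.4,0],"twist":0,"claw":0},{"translation":[0,-0.7,0],"twist":0,"claw":0},{"translation":[0,-0.5,-0.5],"twist":0,"claw":0},{"translation":[0,0,-0.9],"twist":0,"claw":0},{"translation":[0,0,-0.9],"twist":0,"claw":0},{"translation":[0,0,-0.9],"twist":0,"claw":0},{"translation":[0,0.7,-0.5],"twist":0,"claw":0},{"translation":[0,0.7,0],"twist":0,"claw":0},{"translation":[0,0.7,0],"twist":0,"claw":0},{"translation":[0,0,0],"twist":0,"claw":0},{"translation":[0,0,0],"twist":0,"claw":0}]' && python3 st.py; python3 b.py w8.png; python3 ov.py '(.545,-.048,79.5)' '(.545+.109*.182,-.048+.109*.983,79.5)' o8.png '(0,1280)'
```

```text
clock: 22.48
tool_pos: [0.5499, -0.02, 0.1765]
eef_rot: [0.09, 0.996, 0.001, 0.0]
contact_force: [0.3, 0.1, 0.1]
opening: 0.004
22.48 bay xyz 0.0284 0.0002 0.1765 head 79.72 F bay [ 0.1 -0.3  0.1] open 0.004
[[-0.001, 0.948, 0.318, 0.084], [1.0, 0.001, -0.0, -0.001], [-0.0, 0.318, -0.948, -0.147], [0.0, 0.0, 0.0, 1.0]] [ 0.467 -0.007  0.323]
22.5333 [ 0.5495 -0.0223  0.1762] 79.54735726897792 [-0.75859675 -1.3046916   0.13777186]
bay 0.93 [174. 236.] [ 0.5471 -0.0456]
bay_sill 0.75 [176. 238.] [ 0.5455 -0.0418]
tray 0.93 [173. 323.] [0.5651 0.0596]
tray_nose 0.62 [173. 388.] [0.5798 0.1391]
tray_tail 0.88 [176. 252.] [ 0.5538 -0.0275]
```

View pics/o8.png

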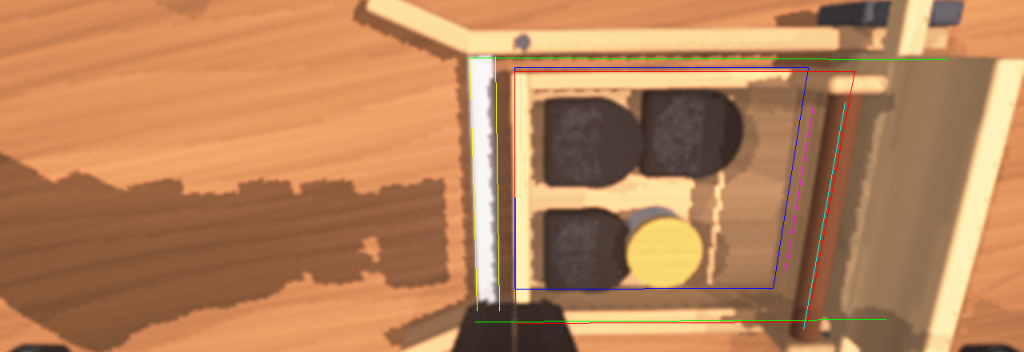

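```bash
python3 -c "
from plant import r
print(r.finish_job())"
```

```text
the job is handed in; nothing more can be done
None
```

The tray is put away in its bay, flat behind the sill and pressed up against the rubber buffer. I handed the job in at about 22.5 s and got no verdict back.

- **How it went:** I pinched the round bar and lifted only the leading end, about 24 mm at the bar. I then drew the tray over the sill along the bay's centre line, let go, and pushed on the trailing wall with shut fingers.
- **Pressing:** I pressed on the buffer twice, backing off in between so the wall could not stay hung on the fingers. The first press was 11–14 N at the wrist over about 0.8 s, the second about 11 N for 0.6 s. The tray's own drag of about 2.6 N is included in those figures. By that estimate the buffer took about 8–11 N, above 10 N only at the end of the first press. I then backed off and rose clear.
- **Last checks:** A flat tray model drawn on the wrist picture matches the trailing wall and the sides. That puts the trailing edge about 24 mm and the leading edge about 194 mm along the bay, centred and in line. The wrist force was near zero, so the robot was touching nothing.
- **What went less smoothly:** While I lowered the bar, the grip pressed down with about 18 N on two occasions, the first with the trailing end still on the sill, where the tray also lagged about 5 mm. I raised the grip and that cleared it. In the last picture the bar was off the model line by a few pixels, about what the calibration allows.
- **Not measured:** I had no direct reading of the buffer force or of the edge heights, and I did not re-measure the tin, jar and hammer. The arm was not brought near them after the start, and it felt no unexpected contact.

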